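# Close up a bench junction box

### The arm

A 6-joint arm with a two-finger parallel gripper is mounted at the origin on the work surface. World frame = base frame: x ahead of the robot, y to its left, z up, the work surface at z = 0. Lengths are in m, angles in rad, forces in N, time in s.
With the tool pointing down it reaches from about 0.25 to 0.725 m from the base axis. Payload 4 kg.
Tool frame: the origin (TCP) lies midway between the tips of the shut fingers; the grasp point (between the pads) lies 19 mm behind it; y points along the fingers, z is the direction in which the jaws open and shut, and the axes are right-handed (so a half turn about y gives the same grasp; the last joint's range is limited). The gripper opens to 85 mm and grips with 20 to 120 N. Pads are 22 mm wide; open, the fingers measure 114 mm over their backs; the gripper's body (76 mm by 85 mm) begins 54 mm behind the grasp point. The pads swing forward as they close: fully open they stand 13 mm farther back than shut.
Start: joints at [-1.23, 0.241, 0.005, 1.335, 0, 1.571], TCP at [0.167, -0.471, 0.231] pointing down, gripper open.
Joint ranges: [-2.72, 2.72], [-1.05, 1.87], [-1.09, 1.28], [-1.99, 2.15], [-1.42, 1.44], [-3.14, 3.14]. Speed limits (rad/s): [2.79, 2.79, 3.14, 3.14, 3.14, 3.14].

### API

Orientations are given as a unit quaternion [x, y, z, w].
In Python, from workcell import bot gives the robot as it stands. The module is installed in compiled form; this text tells all that it offers.
- The arm moves only by the shell command python3 -m handwheel 'ROWS' [OPENING]. ROWS is JSON, a list of rows, each a list of 6 numbers: the shift along the tool's x, y, z in units of 25 mm (1.0 is 25 mm), then the turn, a rotation vector about the tool's x, y, z in units of 10 degrees (1.0 is 10 degrees). A call has exactly 5 rows; each row is the pose to reach, as a shift and turn from the pose commanded when the call began, along the tool's axes at that moment; what a row does not reach only later rows make up. A row lasts 1/8 s, in which the tool goes at most 62.5 mm and 10.7 degrees, less where a joint would pass 70% of its speed; a pose out of reach is approached as far as the arm can. A call with a gripper value outside its range is refused whole. OPENING is the gripper command: -1 is shut, 1 is fully open, values between are in proportion, set as the call begins (- or left out, the last holds). The fingers move at their own pace and stop on an object; the grip force is fixed at half the most. Time passes only in rows, so rows that repeat a pose let the fingers close, or fill a call up. It gives the time, the measured TCP pose, the force and the opening at its end, in the units of the state.
- bot.get_obs(): the state, without advancing time (a new reading comes with each control period).
- bot.camera(name): name is "side" or "top"; returns a dict with "color" (480x640x3 uint8, red, green, blue), "fx", "fy", "cx", "cy" (pixels), "dist_coeffs" ([k1, k2, p1, p2, k3] as OpenCV has them; the pictures are not rectified), "rvec" (rotation vector, rad) and "tvec" (3), from world to camera coordinates, as OpenCV has them. Camera axes: x right, y down, z forward; pixel columns grow to the right and rows downward; lengths in m; the calibration is good to about 2 mm. A picture is of the moment at which its call begins. There is no depth.
- bot.job_done(): hands the job in, once; it reports no verdict.
The state is a dict: "clock": time; "joint_pos": joint angles; "joint_vel": joint speeds; "tau": joint torques, N m; "eef_pos": TCP position; "tool_rot": TCP orientation; "ft_force": force on the tool from outside, world axes, zero at the start; "ft_torque": the same for the moment, N m; "grip_width": finger opening in m.
Only numpy, scipy, OpenCV 4.12 (cv2) and the standard library are available. Lean on these libraries where they do the work, as an engineer would, in place of code of your own. Each camera call takes 0.05 s, during which the arm holds its last target.

### The job

The black junction box on the lab bench has both its bays open: fit the two loose cover plates, each into the bay of its own shape, and press each down gently until it sits level and flush with the top of the box all round. One cover has been left lying on the box across the wrong bay, so mind the order. Never slam a cover onto the box or press it hard, and do not disturb the retort stand, the pump bottle or the hand controller.

Things in the scene. Friction and masses are not known exactly. Their poses are not given: they have to be found in the camera images.
- long_cover: The long cover, blue plastic. Plate 150 x 64 mm, 8 mm thick; on its centre stands a pull rib 60 mm long (x), 16 mm wide (y), its top 34 mm above the underside. 0.1 to 0.2 kg. Origin: centre of the underside; x along its long side and the rib, z up. Either way round fits. Starts flat on the bench, left or right, beyond the stand or bottle; belongs in the long bay.
- short_cover: The short cover, blue plastic. Plate 104 x 80 mm, 8 mm thick; on its centre stands a pull rib 60 mm long (x), 16 mm wide (y), its top 34 mm above the underside. 0.1 to 0.2 kg. Origin: centre of the underside; x along its long side and the rib, z up. Either way round fits. Starts flat on the box's top, lying across the long bay; belongs in the short bay.
- box: Black junction box fixed to the bench, 180 (x) x 194 (y) x 60 mm high, with two open rectangular bays side by side in its top face, 14 mm apart. In the corners of each bay's ledge are 12 mm square, stiff, light clips, pushed down by the covers; uneven pressing leaves a cover tilted. Origin: centre of its underside; z up. It may be turned any way.
- long_bay (a point): Centre of the long bay, at ledge level (8 mm below the box's top), axes as the box's; at y = +50 mm on the box. Mouth 156 x 70 mm (x by y), 3 mm wider than the long cover on each side; ledge 14 mm wide all round. The cover first rests on the four corner clips, 4 to 6 mm proud; about 10 N in all pushes it flush, and it stays.
- short_bay (a point): Centre of the short bay, at ledge level (8 mm below the box's top), axes as the box's; at y = -42 mm on the box. Mouth 110 x 86 mm (x by y), 3 mm wider than the short cover on each side; ledge 14 mm wide all round. The cover first rests on the four corner clips, 4 to 6 mm proud; about 10 N in all pushes it flush, and it stays.
- stand: Retort stand, a bystander: black base 140 (x) x 75 (y) x 14 mm, origin at the centre of its underside; an upright steel rod 12 mm thick and 434 mm high at x = +45 mm; at 270 mm height a clamp arm runs from the rod to x = -70 mm and carries a white cylinder, 44 mm thick and 70 mm long along y, at x = -45 mm.
- bottle: White pump bottle, a bystander: body 55 (x) x 70 (y) x 140 mm high, with neck and pump to 205 mm, the nozzle reaching to x = -41 mm. Origin: centre of its underside.
- controller: Black hand controller with yellow levers, a bystander lying on the bench: 130 (x) x 85 (y) x 30 mm, levers to 42 mm high. Origin: centre of its underside.
Mind the look-alikes: they are no part of the job. What is shaped like the short_cover but white is not meant. Leave any brown look-alike of the long_cover alone.

How it is judged:
At the end, for the whole second after the job is handed in: Each cover rests in its own bay: underside less than 2 mm above the ledge, tilt under 0.02 rad, centre within 8 mm of the bay's, long side within 0.12 rad of the bay's; stand, bottle and controller within 30 mm of their starts and tilted under 0.15 rad (z of long_cover in the frame of long_bay between -0.003 and 0.002 m and horizontal distance between long_cover and long_bay below 0.008 m and angle between each of long_cover, short_cover's own z axis and vertical below 0.02 rad and angle between the x axis of each of long_cover, short_cover and the x axis of box, either way round below 0.12 rad and linear speed of each of long_cover, short_cover below 0.02 m/s and z of short_cover in the frame of short_bay between -0.003 and 0.002 m and horizontal distance between short_cover and short_bay below 0.008 m and distance of each of stand, bottle, controller from where it was at the start of the episode below 0.03 m and angle between each of stand, bottle, controller's own z axis and vertical below 0.15 rad); the robot touches nothing.
It fails at once if the long cover is slammed or pressed on the box with more than 45 N (contact force between long_cover and box above 45 N).
It fails at once if the short cover is slammed or pressed on the box with more than 45 N (contact force between short_cover and box above 45 N).
It fails at once if the stand, bottle or controller is shifted more than 30 mm or tipped more than 0.15 rad (not (distance of each of stand, bottle, controller from where it was at the start of the episode below 0.03 m and angle between each of stand, bottle, controller's own z axis and vertical below 0.15 rad)).
It also fails if it takes over 64 s, if anything falls off the work surface, if the arm or the gripper's body presses on something with over 40 N, if the wrist force passes 120 N, or if a joint passes its speed limit or range.

## Working session

There is one attempt and no reset: what is moved stays moved. The work goes in short steps, Python scripts to look and compute and a shell command to move; the robot and the scene stay as the last step left them, time stands still between calls to the robot, and variables do not carry over. Pictures are saved under pics/ and viewed, and the job is handed in when it is done.

```bash
mkdir -p pics
python3 - <<'E'
from workcell import bot
import cv2
for n in ("side","top"):
    c=bot.camera(n); cv2.imwrite(f"pics/{n}0.png",c["color"][:,:,::-1])
    print({k:v for k,v in c.items() if k!="color"})
print(bot.get_obs())
E
```

```text
{'fx': 605.9312216015455, 'fy': 605.9312216015455, 'cx': 328.69932844921584, 'cy': 247.9194525809929, 'dist_coeffs': array([-0.04103036,  0.        ,  0.        ,  0.        ,  0.        ]), 'rvec': array([ 0.55942159, -2.72482911,  1.11752016]), 'tvec': array([0.48397445, 0.20042435, 1.19585049])}
{'fx': 599.8166770537918, 'fy': 599.8166770537918, 'cx': 331.16324422033944, 'cy': 227.10626307941453, 'dist_coeffs': array([0.04922424, 0.        , 0.        , 0.        , 0.        ]), 'rvec': array([ 2.1266804 , -2.12799827,  0.18865986]), 'tvec': array([-0.01579882,  0.54861249,  1.4784539 ])}
{'clock': 0.1, 'joint_pos': array([-1.22999976e+00,  2.41312741e-01,  3.87394623e-03,  1.33519351e+00,
       -6.47497326e-06,  1.57081122e+00]), 'joint_vel': array([ 1.99095719e-04, -1.88003263e-03,  1.27337594e-03,  1.94759536e-04,
       -2.07895995e-04,  6.33723782e-05]), 'tau': array([ 1.05760279e-03, -3.73138618e+01,  2.53009701e+01,  1.08376236e-02,
       -1.07487719e-05,  9.47466276e-06]), 'eef_pos': array([ 0.16693145, -0.47072145,  0.23052013]), 'tool_rot': array([-0.12001464,  0.6975059 , -0.69622724,  0.11978997]), 'ft_force': array([-0.13398066, -0.39988948,  0.63476875]), 'ft_torque': array([-0.02127725,  0.00267485,  0.04416161]), 'grip_width': 0.08542438868842973}
```

View pics/side0.png

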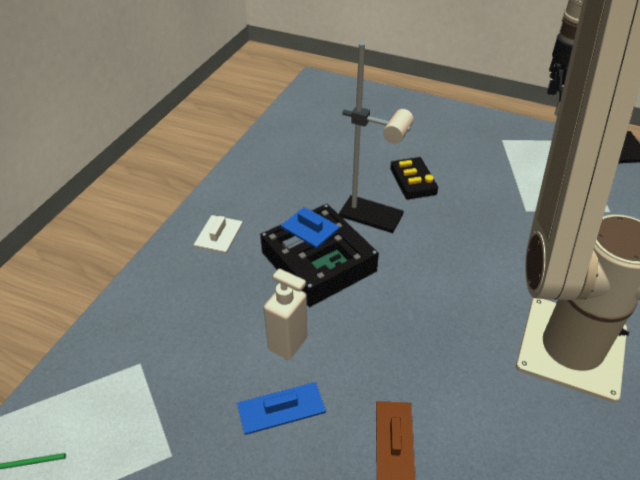

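View pics/top0.png

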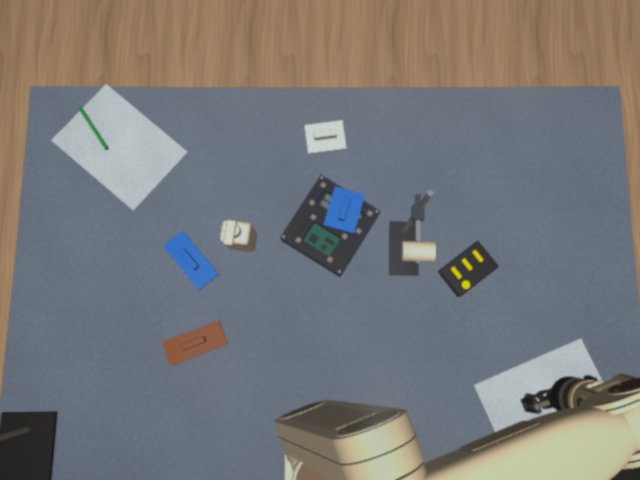

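Candidates (top picture): blue plate with a narrow outline at (191,260), which is the long cover on the bench; brown look-alike at (195,342); blue plate on the box at (344,209), which is the short cover; white look-alike at (325,136). I choose the two blue ones. The stand is at about (405,248), the bottle at (237,234) and the controller at (468,268).

Run:
```python
import cv2
i=cv2.imread("pics/top0.png")
cv2.imwrite("pics/t_box.png",cv2.resize(i[165:285,270:430],None,fx=5,fy=5,interpolation=cv2.INTER_CUBIC))
cv2.imwrite("pics/t_long.png",cv2.resize(i[205:305,150:270],None,fx=6,fy=6,interpolation=cv2.INTER_CUBIC))
i=cv2.imread("pics/side0.png")
cv2.imwrite("pics/s_box.png",cv2.resize(i[195:310,250:400],None,fx=5,fy=5,interpolation=cv2.INTER_CUBIC))
```

```text
(no output)
```

View pics/t_box.png

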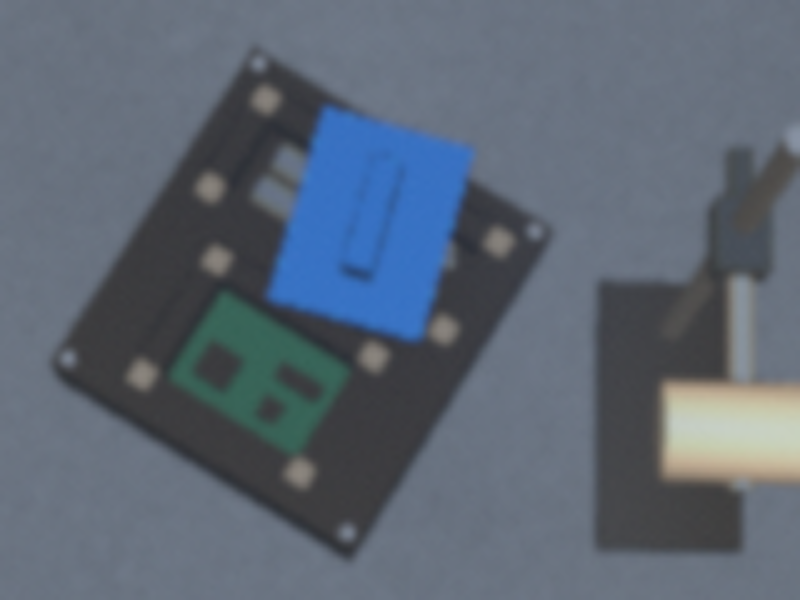

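View pics/t_long.png

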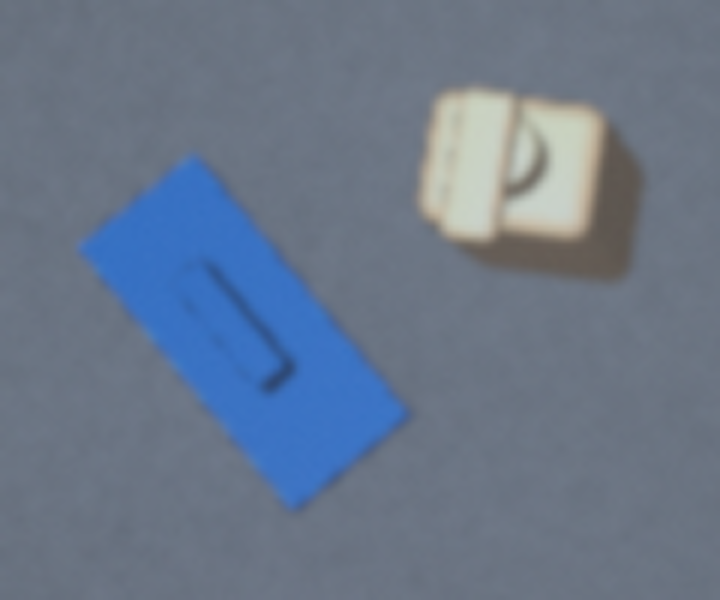

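View pics/s_box.png

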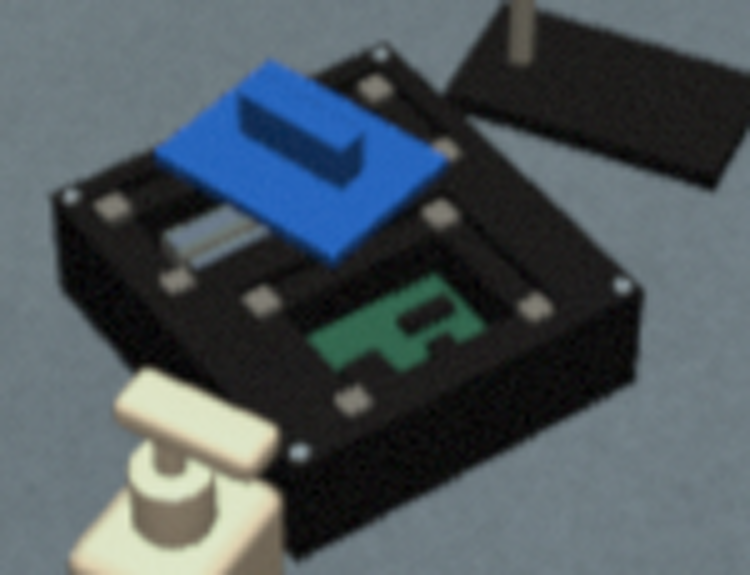

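```bash
cat > h.py <<'E'
import numpy as np, cv2
from scipy.optimize import least_squares
from scipy.spatial.transform import Rotation as R
from workcell import bot
def cams():
    d={}
    for n in("top","side"): d[n]=bot.camera(n)
    return d
def proj(c,P):
    K=np.array([[c["fx"],0,c["cx"]],[0,c["fy"],c["cy"]],[0,0,1]])
    return cv2.projectPoints(np.array(P,float),c["rvec"],c["tvec"],K,c["dist_coeffs"])[0][:,0]
def crop(pts,off,s): return (np.array(pts,float)+.5)/s-.5+np.array(off)
def fit(C,obs,x0):  # obs: list (cam, localpts Nx3 (world z), px)
    def f(p):
        r=[]
        for n,L,px in obs:
            L=np.array(L,float);c,s=np.cos(p[2]),np.sin(p[2])
            W=np.c_[p[0]+c*L[:,0]-s*L[:,1],p[1]+s*L[:,0]+c*L[:,1],L[:,2]]
            r.append((proj(C[n],W)-px).ravel())
        return np.concatenate(r)
    s=least_squares(f,x0,loss='soft_l1'); return s.x,f(s.x).reshape(-1,2)
def rect(a,b,z): return [[a,b,z],[a,-b,z],[-a,-b,z],[-a,b,z]]  # ++ +- -- -+
E
cat > m.py <<'E'
from h import *
np.set_printoptions(precision=4,suppress=True)
C=cams()
T,S=(270,165),(250,195)
scT=crop([(535,232),(347,533),(67,359),(259,64)],T,5);scS=crop([(380,54),(622,286),(299,453),(70,197)],S,5)
lT=crop([(498,241),(443,330),(210,187),(265,99)],T,5);lS=crop([(375,88),(445,150),(176,281),(113,208)],S,5)
sT=crop([(373,357),(299,472),(142,374),(216,260)],T,5);sS=crop([(440,214),(535,306),(353,401),(262,300)],S,5)
def sh(P,y): return [[a,b+y,c] for a,b,c in P]
L=sh(rect(.072,.029,.057),.05);Q=sh(rect(.049,.037,.057),-.042);Z=rect(.082,.089,.06)
for use in(("top",),("side",),("top","side")):
    o=[]
    if "top" in use:o+=[("top",L,lT),("top",Q,sT),("top",Z,scT)]
    if "side" in use:o+=[("side",L,lS),("side",Q,sS),("side",Z,scS)]
    x,r=fit(C,o,[.5,0,-.6]);print("box",use,x,np.abs(r).max(0))
B=x
cT=crop([(323,104),(474,150),(421,342),(266,297)],T,5);cS=crop([(155,155),(268,60),(447,158),(335,262)],S,5)
K=rect(.052,.04,.068)
for o in([("top",K,cT)],[("side",K,cS)],[("top",K,cT),("side",K,cS)]):
    x,r=fit(C,o,[.53,-.03,0]);print("short",x,np.abs(r).max(0))
# long: order top crop: define +x = lower-right end
gT=crop([(409,412),(295,511),(81,249),(193,155)],(150,205),6)
G=rect(.075,.032,.008)
x,r=fit(C,[("top",G,gT)],[.4,.3,-2.2]);print("long",x,np.abs(r).max(0))
i=C["side"]["color"][:,:,::-1].copy()
print(proj(C["side"],[[x[0],x[1],.034]]))
c,s=np.cos(x[2]),np.sin(x[2])
print(proj(C["side"],[[x[0]+c*a-s*b,x[1]+s*a+c*b,z] for a,b,z in G]))
E
python3 m.py
```

```text
box ('top',) [ 0.5557 -0.0131 -2.1314] [1.2312 1.2513]
box ('side',) [ 0.5585 -0.0167 -2.1271] [1.5167 1.3152]
box ('top', 'side') [ 0.557  -0.0144 -2.1292] [1.7362 1.7592]
short [ 0.5913 -0.0481 -0.2836] [0.3875 0.4241]
short [ 0.5932 -0.05   -0.2645] [0.5398 0.4794]
short [ 0.5922 -0.0487 -0.2741] [0.6102 0.9583]
long [ 0.4707  0.3481 -2.4278] [0.6734 0.2895]
[[280.8015 400.3673]]
[[316.0072 382.3929]
 [326.4484 411.7425]
 [244.6571 434.9397]
 [237.0124 403.8745]]
```

```bash
cat >> h.py <<'E'
def ray(c,px,z):
    K=np.array([[c["fx"],0,c["cx"]],[0,c["fy"],c["cy"]],[0,0,1]])
    u=cv2.undistortPoints(np.array([[px]],float),K,c["dist_coeffs"])[0,0]
    Rm=cv2.Rodrigues(c["rvec"])[0];o=-Rm.T@c["tvec"];d=Rm.T@np.array([u[0],u[1],1]);return (o+d*(z-o[2])/d[2])[:2]
def q(phi): # tool down, jaw (tool z) at heading phi
    z=np.array([np.cos(phi),np.sin(phi),0]);y=np.array([0,0,-1.]);return R.from_matrix(np.c_[np.cross(y,z),y,z])
def go(pos,rot,cur=None,n=1):
    """print units from commanded cur=(pos,rot) to target"""
    o=bot.get_obs()
    p0,r0=(o["eef_pos"],R.from_quat(o["tool_rot"])) if cur is None else cur
    d=r0.inv().apply(np.array(pos)-p0)/.025; w=np.degrees((r0.inv()*rot).as_rotvec())/10
    print("units",np.round(d,2),np.round(w,2),"| dist",np.linalg.norm(d)*25,"ang",np.linalg.norm(w)*10)
E
python3 - <<'E'
from h import *
np.set_printoptions(precision=3,suppress=True)
C=cams();c=C["top"]
for n,px,z in[("base",(389.6,221.4),.014),("base",(389.4,275),.014),("base",(418.4,275),.014),("base",(418.4,220),.014),
 ("rodtop",(430,192),.434),("cylL",(402,251),.27),("cylR",(436,252),.27),("bottle tl",(221,221),.14),("bottle noz",(223,243),.2),("bottle br",(251,243),.14),("ctrl",(468,268),.03),("white",(325,136),.02)]: print(n,ray(c,px,z))
o=bot.get_obs();M=R.from_quat(o["tool_rot"]).as_matrix();print(M,np.arctan2(M[1,2],M[0,2]),o["clock"])
E
```

```text
base [ 0.57  -0.169]
base [ 0.43  -0.166]
base [ 0.43 -0.24]
base [ 0.574 -0.244]
rodtop [ 0.547 -0.206]
cylL [ 0.456 -0.169]
cylR [ 0.454 -0.242]
bottle tl [0.547 0.247]
bottle noz [0.485 0.23 ]
bottle br [0.494 0.174]
ctrl [ 0.446 -0.364]
white [0.801 0.   ]
[[-0.942 -0.     0.334]
 [-0.334  0.001 -0.942]
 [ 0.    -1.    -0.001]] -1.2299839323962316 0.3
```

Run:
```python
from h import *
go([.16,-.27,.23],q(-1.23)); go([.33,-.02,.23],q(-1.23))
```

```text
units [-2.42  0.05 -7.67] [0. 0. 0.] | dist 201.15623854418274 ang 0.04193947295612438
units [-12.17   0.05 -14.82] [0. 0. 0.] | dist 479.56416041380277 ang 0.04193947295612438
```

```bash
python3 -m handwheel '[[-0.5,0,-1.5,0,0,0],[-1,0,-3,0,0,0],[-1.5,0,-4.5,0,0,0],[-2,0,-6,0,0,0],[-2.4,0,-7.6,0,0,0]]'
python3 - <<'E'
from h import *
o=bot.get_obs();print(o["joint_pos"])
go([.33,-.02,.23],q(-1.23))
E
```

```text
clock: 0.92
eef_pos: [0.1601, -0.2709, 0.2313]
tool_rot: [0.12, -0.697, 0.697, -0.12]
ft_force: [0.2, -0.8, -0.5]
grip_width: 0.0855
[-1.03733793e+00 -1.33524197e-01 -3.94866387e-01  1.30908289e+00
  2.06237641e-04  1.76357159e+00]
units [-9.76  0.05 -7.19] [-0. -0. -0.] | dist 303.04041411438203 ang 0.02518135567436174
```

```bash
python3 -m handwheel '[[-2,0,-1.4,0,-1,0],[-4,0,-2.9,0,-2,0],[-6,0,-4.3,0,-3,0],[-8,0,-5.8,0,-4,0],[-9.8,0,-7.2,0,-5,0]]'
python3 - <<'E'
from h import *
go([.592,-.049,.23],q(1.297))
E
```

```text
clock: 1.55
eef_pos: [0.3319, -0.0185, 0.2317]
tool_rot: [0.405, -0.579, 0.58, -0.406]
ft_force: [1.8, -0.8, 0.4]
grip_width: 0.0853
units [-2.43  0.09 10.19] [-0.01 -9.44  0.01] | dist 261.8756564916805 ang 94.39657462397858
```

```bash
python3 -m handwheel '[[-0.5,0,2,0,-1,0],[-1,0,4,0,-2,0],[-1.5,0,6,0,-3,0],[-2,0,8,0,-4,0],[-2.4,0,10,0,-5,0]]'
python3 - <<'E'
from h import *
go([.592,-.049,.2],q(1.297))
E
```

```text
clock: 2.17
eef_pos: [0.5878, -0.0518, 0.2311]
tool_rot: [-0.612, 0.354, -0.354, 0.612]
ft_force: [0.1, 0.4, 0.1]
grip_width: 0.0849
units [-0.01  1.24  0.2 ] [-0.   -4.44 -0.  ] | dist 31.46685840968185 ang 44.431232522812735
```

```bash
python3 -m handwheel '[[0,0.3,0.2,0,-1,0],[0,0.6,0.2,0,-2,0],[0,1,0.2,0,-3,0],[0,1.2,0.2,0,-4,0],[0,1.2,0.2,0,-4.44,0]]'
python3 - <<'E'
from h import *
print(bot.get_obs()["joint_pos"])
go([.592,-.049,.072],q(1.297))
C=cams()
for n,(x,y) in(("top",(264,160)),("side",(230,150))):
    cv2.imwrite(f"pics/{n}1.png",cv2.resize(C[n]["color"][y:y+130,x:x+160,::-1],None,fx=4.6,fy=4.6,interpolation=cv2.INTER_CUBIC))
E
```

```text
clock: 2.8
eef_pos: [0.59, -0.0493, 0.2004]
tool_rot: [0.7, -0.098, 0.097, -0.7]
ft_force: [-0.2, -0.4, 0.5]
grip_width: 0.0854
[-8.33894476e-02  4.39594671e-01  2.08575979e-01  1.34156650e+00
 -1.82769400e-05  1.94080480e-01]
units [0.08 5.13 0.04] [ 0.   -0.02 -0.01] | dist 128.38485502461455 ang 0.23411190025635426
```

View pics/side1.png

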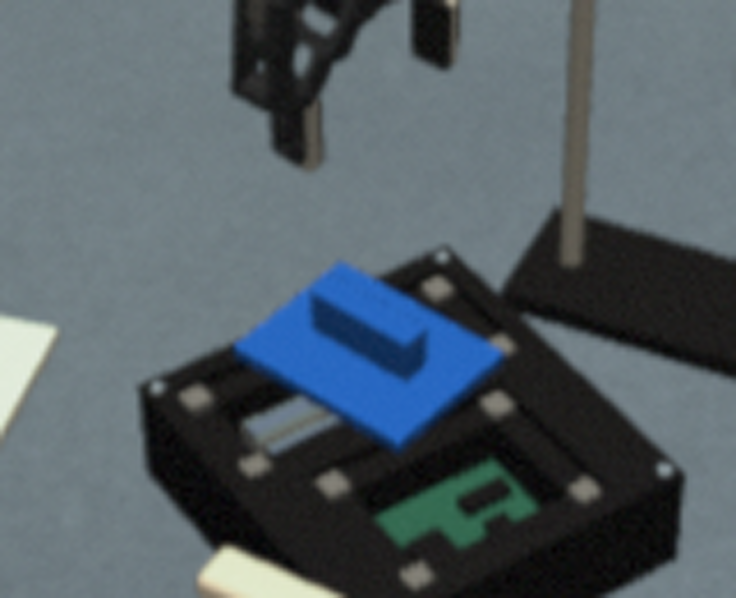

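The open jaws straddle the rib at about (368,335) in the crop, aligned with it. Going down.

```bash
python3 -m handwheel '[[0,1.5,0,0,0,0],[0,3,0,0,0,0],[0.1,4.2,0,0,0,0],[0.1,4.8,0,0,0,0],[0.1,5,0,0,0,0]]' && python3 -m handwheel '[[0,0,0,0,0,0],[0,0,0,0,0,0],[0,0,0,0,0,0],[0,0,0,0,0,0],[0,0,0,0,0,0]]' -1
python3 - <<'E'
from h import *
o=bot.get_obs();print(o["eef_pos"],o["grip_width"])
C=cams()
for n,(x,y) in(("top",(264,160)),("side",(230,150))):
    cv2.imwrite(f"pics/{n}2.png",cv2.resize(C[n]["color"][y:y+130,x:x+160,::-1],None,fx=4.6,fy=4.6,interpolation=cv2.INTER_CUBIC))
E
```

```text
clock: 3.52
eef_pos: [0.5925, -0.05, 0.0757]
tool_rot: [0.7, -0.099, 0.099, -0.7]
ft_force: [0.7, 0.4, 0.1]
grip_width: 0.0852
clock: 4.15
eef_pos: [0.5934, -0.05, 0.0772]
tool_rot: [-0.7, 0.098, -0.099, 0.7]
ft_force: [-0.2, 0.2, 3.9]
grip_width: 0.0148
[ 0.59344812 -0.05004791  0.07723088] 0.014761483165951607
```

View pics/side2.png

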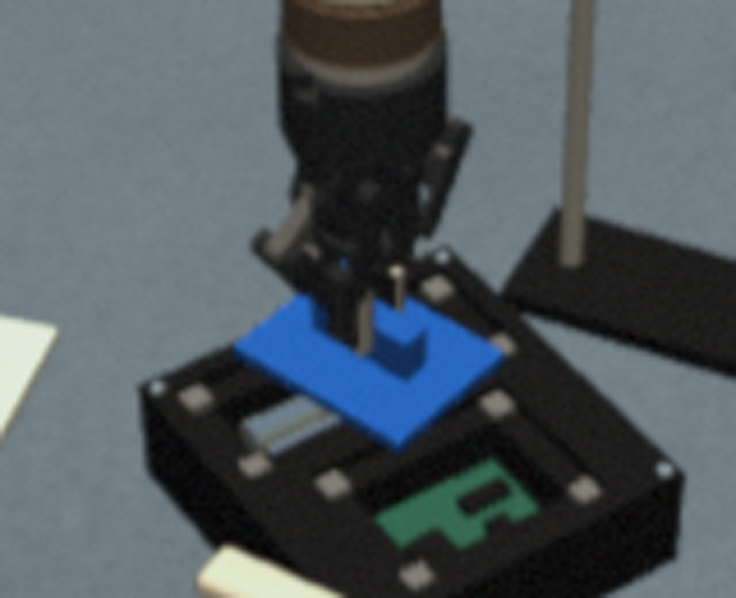

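```bash
cat > m2.py <<'E'
exec(open("m.py").read().split("for use in")[0])
def res(p,use):
    x,y,t,a,b,d,e,zc=p;c,s=np.cos(t),np.sin(t)
    L=sh(rect(.078-a,.035-a,zc),.05)+sh(rect(.055-a,.043-a,zc),-.042)+rect(.09-d,.097-d,.06)
    L=np.array(L);W=np.c_[x+c*L[:,0]-s*L[:,1],y+s*L[:,0]+c*L[:,1],L[:,2]]
    r=[]
    if "top" in use:r.append((proj(C["top"],W)-np.r_[lT,sT,scT]))
    if "side" in use:r.append((proj(C["side"],W)-np.r_[lS,sS,scS]))
    return np.concatenate(r)
for use in(("top",),("side",),("top","side")):
    f=lambda p:np.r_[res(p,use).ravel(),(p[7]-.057)/.001]
    s=least_squares(f,[.557,-.014,-2.13,.006,0,.008,0,.057]);print(use,s.x,np.abs(res(s.x,use)).max())
    x,y,t=s.x[:3]
    for b in(.05,-.042):print("  bay",x-np.sin(t)*b,y+np.cos(t)*b)
print(res(s.x,use))
E
python3 m2.py
python3 -m handwheel '[[0,-0.5,0,0,0,0],[0,-1,0,0,0,0],[0,-1.5,0,0,0,0],[0,-2,0,0,0,0],[0,-2.4,0,0,0,0]]'
python3 - <<'E'
from h import *
o=bot.get_obs();M=R.from_quat(o["tool_rot"]).as_matrix();print(np.arctan2(M[1,2],M[0,2]),o["ft_force"])
go([.522,.008,.14],q(1.0127+np.pi/2))
C=cams()
for n,(x,y) in(("top",(264,160)),("side",(230,150))):
    cv2.imwrite(f"pics/{n}3.png",cv2.resize(C[n]["color"][y:y+130,x:x+160,::-1],None,fx=4.6,fy=4.6,interpolation=cv2.INTER_CUBIC))
E
```

```text
('top',) [  0.5557  -0.0131  -2.1306   0.0081 -15.417    0.0068  -0.       0.057 ] 0.2801654381772778
  bay 0.5980519133291164 -0.0396129114179429
  bay 0.520094109579852 0.009239732672128496
('side',) [ 0.5583 -0.0166 -2.1287  0.008   2.2024  0.0067  0.      0.0569] 0.6459191692320871
  bay 0.6007607998568055 -0.043084452308489965
  bay 0.5227109139455899 0.005620940711649279
('top', 'side') [ 0.5567 -0.0141 -2.1297  0.0082 -6.6073  0.0069  0.      0.0581] 1.155559491840421
  bay 0.5991336179886294 -0.04065712853181429
  bay 0.5211343329591525 0.008129258246573127
[[ 0.4912 -0.3925]
 [ 0.4434 -0.5504]
 [ 0.3667 -0.5174]
 [ 0.5572 -0.2614]
 [ 0.3933 -0.6665]
 [ 0.5634 -0.4124]
 [ 0.4723 -0.3564]
 [ 0.4356 -0.539 ]
 [ 0.3431 -0.3776]
 [ 0.4726 -0.5477]
 [ 0.4464 -0.5828]
 [ 0.1122 -0.3877]
 [ 0.0597  0.2532]
 [-0.2782  1.1556]
 [ 0.5199  0.3262]
 [ 0.1075  0.4712]
 [ 0.2452  0.2819]
 [ 0.3016  0.824 ]
 [ 0.3601  0.4289]
 [ 0.0613  0.5546]
 [ 0.5228  1.0626]
 [ 0.2766  0.9682]
 [ 0.0813  1.0182]
 [ 0.3152  0.9721]]
clock: 4.97
eef_pos: [0.5931, -0.0501, 0.1374]
tool_rot: [-0.7, 0.099, -0.099, 0.7]
ft_force: [0.3, 1.0, -1.4]
grip_width: 0.0142
1.2902391436571765 [ 0.25512989  0.97206695 -1.38257502]
units [-3.38 -0.1   1.44] [ 0.   -7.41  0.  ] | dist 91.84501535902902 ang 74.09819716059586
```

View pics/side3.png

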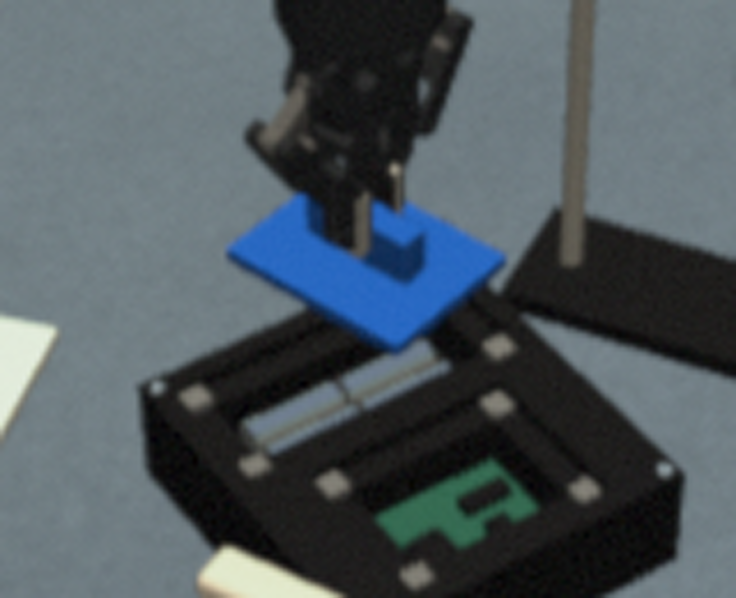

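View pics/top3.png

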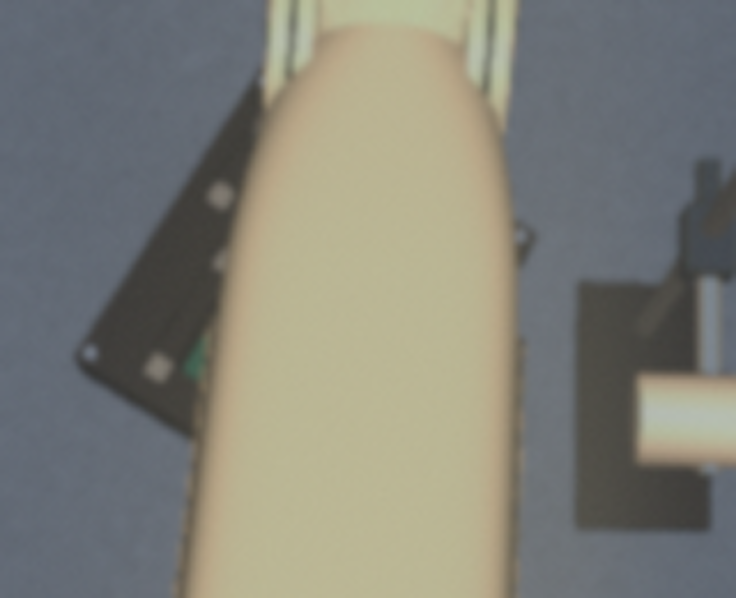

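Run:
```python
from h import *
np.set_printoptions(precision=4,suppress=True)
C=cams()
px=crop([(228,252),(397,348),(504,258)],(230,150),4.6)
# ++ -> left, -+ bottom, -- right
for z in(.1275,.1295,.1315):
    K=[[.052,.04,z],[-.052,.04,z],[-.052,-.04,z]]
    x,r=fit(C,[("side",K,px)],[.59,-.05,-.27]);print(z,x,np.abs(r).max(0))
```

```text
0.1275 [ 0.5947 -0.0524 -0.2772] [0.5952 0.1524]
0.1295 [ 0.5938 -0.0504 -0.2773] [0.6612 0.1827]
0.1315 [ 0.5929 -0.0484 -0.2775] [0.7268 0.2134]
```

```bash
python3 -m handwheel '[[-0.7,0,0.3,0,-1,0],[-1.4,0,0.6,0,-2,0],[-2.1,0,0.9,0,-3,0],[-2.8,0,1.2,0,-4,0],[-3.4,0,1.4,0,-5,0]]'
python3 - <<'E'
from h import *
go([.522,.0063,.13],q(2.583))
E
```

```text
clock: 5.8
eef_pos: [0.5197, 0.0076, 0.1356]
tool_rot: [-0.676, -0.208, 0.209, 0.676]
ft_force: [0.3, 0.2, -0.9]
grip_width: 0.0145
units [ 0.05  0.22 -0.09] [-0.01 -2.37 -0.01] | dist 6.152577181343692 ang 23.7220073841152
```

```bash
python3 -m handwheel '[[0,0,-0.1,0,-1,0],[0,0.2,-0.1,0,-2,0],[0.05,0.7,-0.1,0,-2.37,0],[0.05,1.2,-0.1,0,-2.37,0],[0.05,1.5,-0.1,0,-2.37,0]]'
python3 - <<'E'
from h import *
go([.522,.0063,.092],q(2.583))
C=cams()
for n,(x,y) in(("top",(264,160)),("side",(240,170))):
    cv2.imwrite(f"pics/{n}4.png",cv2.resize(C[n]["color"][y:y+140,x:x+150,::-1],None,fx=5,fy=4.2 if 0 else 5,interpolation=cv2.INTER_CUBIC)[:600])
E
```

```text
clock: 6.42
eef_pos: [0.5225, 0.0057, 0.0975]
tool_rot: [-0.619, -0.34, 0.341, 0.62]
ft_force: [-0.2, -0.2, -1.3]
grip_width: 0.0147
units [0.01 0.22 0.03] [-0.01 -0.04 -0.01] | dist 5.534860845779152 ang 0.44165583330037095
```

View pics/side4.png

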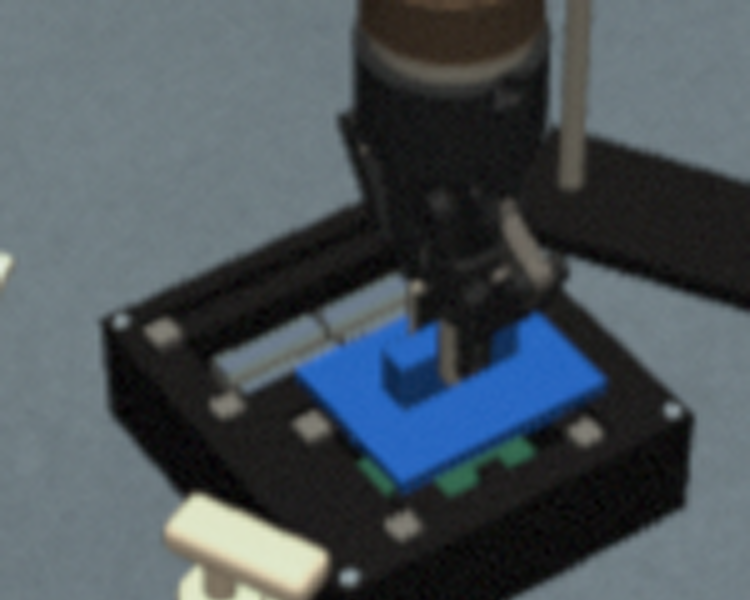

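Run:
```python
from h import *
np.set_printoptions(precision=4,suppress=True)
C=cams()
px=crop([(404,489),(297,369),(607,382)],(240,170),5)
for z in(.0863,.0883,.0903):
    K=[[.052,.04,z],[.052,-.04,z],[-.052,.04,z]]
    x,r=fit(C,[("side",K,px)],[.52,.0,1.01]);print(z,x,np.abs(r).max(0),bot.get_obs()["eef_pos"])
```

```text
0.0863 [0.5222 0.0034 1.0124] [0.2385 0.5741] [0.5233 0.0057 0.0987]
0.0883 [0.5215 0.0052 1.0125] [0.315  0.5414] [0.5233 0.0057 0.0987]
0.0903 [0.5207 0.0069 1.0126] [0.3927 0.5087] [0.5233 0.0057 0.0987]
```

```bash
python3 -m handwheel '[[0,0.2,-0.05,0,0,0],[0,0.4,-0.05,0,0,0],[0,0.6,-0.05,0,0,0],[0,0.7,-0.05,0,0,0],[0,0.76,-0.05,0,0,0]]'; python3 -m handwheel '[[0,0.03,0,0,0,0],[0,0.06,0,0,0,0],[0,0.09,0,0,0,0],[0,0.09,0,0,0,0],[0,0.09,0,0,0,0]]'
```

```text
clock: 7.25
eef_pos: [0.5242, 0.0051, 0.0795]
tool_rot: [-0.62, -0.341, 0.341, 0.62]
ft_force: [0.0, -0.5, -1.4]
grip_width: 0.0145
clock: 7.88
eef_pos: [0.5244, 0.0051, 0.0776]
tool_rot: [0.62, 0.341, -0.341, -0.62]
ft_force: [0.3, 0.2, -0.4]
grip_width: 0.0147
```

Run:
```python
from h import *
C=cams()
cv2.imwrite("pics/side5.png",cv2.resize(C["side"]["color"][215:295,280:385,::-1],None,fx=7,fy=7,interpolation=cv2.INTER_CUBIC))
```

```text
(no output)
```

View pics/side5.png

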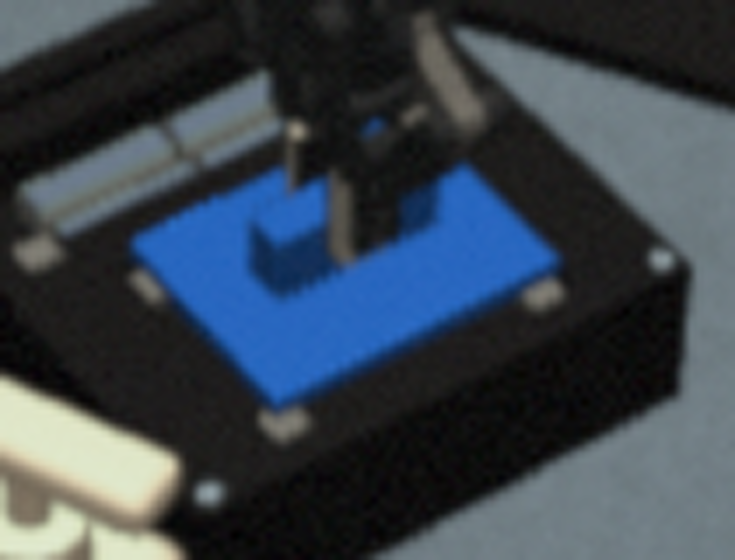

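Run:
```python
from h import *
np.set_printoptions(precision=4,suppress=True)
C=cams()
px=crop([(277,404),(131,242),(560,259)],(280,215),7)
for z in(.067,.0685,.070):
    K=[[.052,.04,z],[.052,-.04,z],[-.052,.04,z]]
    x,r=fit(C,[("side",K,px)],[.52,.0,1.01]);print(z,x,np.abs(r).max(0),bot.get_obs()["eef_pos"])
```

```text
0.067 [0.5254 0.0016 1.0091] [0.2027 0.1246] [0.5244 0.0051 0.0776]
0.0685 [0.5248 0.003  1.0092] [0.248  0.1025] [0.5244 0.0051 0.0776]
0.07 [0.5243 0.0043 1.0093] [0.2933 0.0803] [0.5244 0.0051 0.0776]
```

Run:
```python
from h import *
np.set_printoptions(precision=1,suppress=True)
C=cams();c=C["side"]
def W(L,p):
    L=np.array(L,float);a,b=np.cos(p[2]),np.sin(p[2]);return np.c_[p[0]+a*L[:,0]-b*L[:,1],p[1]+b*L[:,0]+a*L[:,1],L[:,2]]
p=(.5227,.0056,1.0129)
tr=lambda P:(P+.5-np.array([280,215]))*7-.5
print("cover centred", tr(proj(c,W(rect(.052,.04,.0684),p))))
print("mouth at z.06", tr(proj(c,W(rect(.055,.043,.06),p))))
print("screws", tr(proj(c,W(rect(.0832,.0902,.06),(.5583,-.0166,-2.1287)))))
```

```text
cover centred [[281.1 412. ]
 [131.8 250.6]
 [410.6 115.7]
 [564.8 266.9]]
mouth at z.06 [[278.5 441.8]
 [119.  268.1]
 [412.3 125.7]
 [577.4 288. ]]
screws [[ 324.1  -62.7]
 [ 661.2  260.4]
 [ 208.3  494.3]
 [-110.8  136.7]]
```

```bash
python3 -m handwheel '[[0,0,0.04,0,0,0],[0,0,0.08,0,0,0],[0,0.03,0.08,0,0,0],[0,0.06,0.08,0,0,0],[0,0.08,0.08,0,0,0]]'; python3 -m handwheel '[[0,0.02,0,0,0,0],[0,0.04,0,0,0,0],[0,0.06,0,0,0,0],[0,0.06,0,0,0,0],[0,0.06,0,0,0,0]]'
```

```text
clock: 8.8
eef_pos: [0.5227, 0.0061, 0.0755]
tool_rot: [-0.62, -0.341, 0.341, 0.62]
ft_force: [1.3, -0.6, -0.4]
grip_width: 0.0145
clock: 9.43
eef_pos: [0.5227, 0.0061, 0.0741]
tool_rot: [0.62, 0.341, -0.341, -0.62]
ft_force: [-0.2, -1.2, -1.1]
grip_width: 0.0144
```

```bash
python3 -m handwheel '[[0,0.02,0,0,0,0],[0,0.04,0,0,0,0],[0,0.04,0,0,0,0],[0,0.04,0,0,0,0],[0,0.04,0,0,0,0]]';python3 - <<'E'
from h import *
C=cams()
cv2.imwrite("pics/side6.png",cv2.resize(C["side"]["color"][215:295,280:385,::-1],None,fx=7,fy=7,interpolation=cv2.INTER_CUBIC))
print(bot.get_obs()["ft_force"])
E
```

```text
clock: 10.05
eef_pos: [0.5228, 0.0061, 0.0735]
tool_rot: [0.62, 0.341, -0.341, -0.619]
ft_force: [-1.9, -0.8, 5.8]
grip_width: 0.0144
[-1.16024259 -0.51749319  5.51585545]
```

View pics/side6.png

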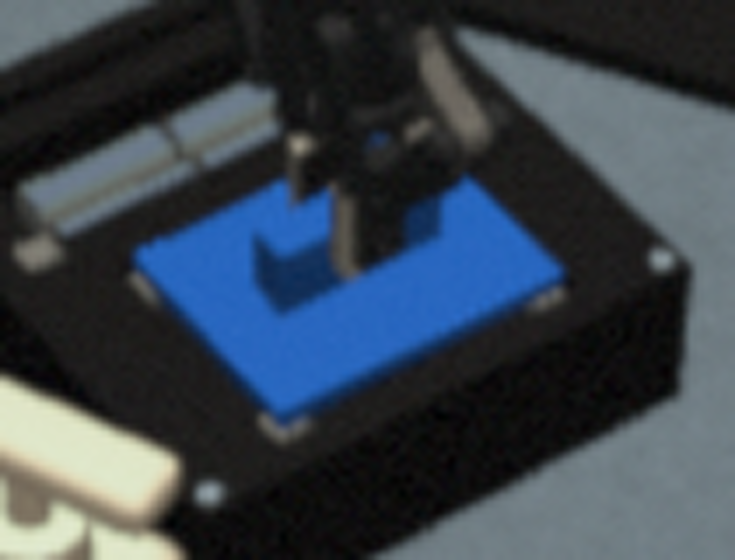

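Force has risen to about 6 N with the underside at about 56.5 mm, below the rim. So the cover is inside the mouth and on its clips. Pressing on slowly.

```bash
python3 -m handwheel '[[0,0.02,0,0,0,0],[0,0.04,0,0,0,0],[0,0.06,0,0,0,0],[0,0.06,0,0,0,0],[0,0.06,0,0,0,0]]';python3 -m handwheel '[[0,0.02,0,0,0,0],[0,0.04,0,0,0,0],[0,0.06,0,0,0,0],[0,0.06,0,0,0,0],[0,0.06,0,0,0,0]]'
```

```text
clock: 10.78
eef_pos: [0.5228, 0.0061, 0.0724]
tool_rot: [0.62, 0.341, -0.341, -0.619]
ft_force: [-3.7, -1.0, 7.9]
grip_width: 0.0144
clock: 11.4
eef_pos: [0.5228, 0.0061, 0.0709]
tool_rot: [0.62, 0.341, -0.341, -0.619]
ft_force: [-2.9, -0.6, 8.6]
grip_width: 0.0144
```

```bash
python3 -m handwheel '[[0,0.02,0,0,0,0],[0,0.04,0,0,0,0],[0,0.05,0,0,0,0],[0,0.05,0,0,0,0],[0,0.05,0,0,0,0]]'
```

```text
clock: 12.02
eef_pos: [0.5228, 0.0061, 0.0697]
tool_rot: [0.62, 0.341, -0.341, -0.619]
ft_force: [-3.8, 0.1, 8.6]
grip_width: 0.0145
```

```bash
python3 -m handwheel '[[0,0.02,0,0,0,0],[0,0.03,0,0,0,0],[0,0.03,0,0,0,0],[0,0.03,0,0,0,0],[0,0.03,0,0,0,0]]'
```

```text
clock: 12.65
eef_pos: [0.5228, 0.0061, 0.0692]
tool_rot: [0.62, 0.341, -0.341, -0.619]
ft_force: [-2.9, -0.1, 11.2]
grip_width: 0.0149
```

```bash
python3 -m handwheel '[[0,0.02,0,0,0,0],[0,0.03,0,0,0,0],[0,0.03,0,0,0,0],[0,0.03,0,0,0,0],[0,0.03,0,0,0,0]]'
```

```text
clock: 13.28
eef_pos: [0.5228, 0.0061, 0.0691]
tool_rot: [0.62, 0.341, -0.34, -0.619]
ft_force: [-4.9, -0.1, 13.9]
grip_width: 0.0143
```

```bash
python3 -m handwheel '[[0,0.02,0,0,0,0],[0,0.04,0,0,0,0],[0,0.04,0,0,0,0],[0,0.04,0,0,0,0],[0,0.04,0,0,0,0]]'
python3 - <<'E'
from h import *
C=cams()
cv2.imwrite("pics/side7.png",cv2.resize(C["side"]["color"][215:295,280:385,::-1],None,fx=7,fy=7,interpolation=cv2.INTER_CUBIC))
E
```

```text
clock: 13.9
eef_pos: [0.5228, 0.0061, 0.0691]
tool_rot: [0.62, 0.341, -0.34, -0.619]
ft_force: [-7.1, -0.7, 21.5]
grip_width: 0.0144
```

View pics/side7.png

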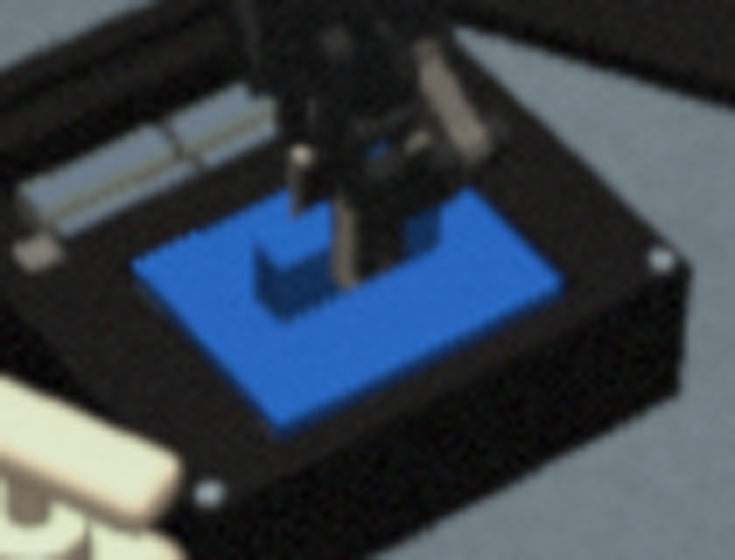

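Clips are hidden and the cover looks flush (corners (132,265), (280,435), (563,285)), with no sink under 21 N. Now I release it.

```bash
python3 -m handwheel '[[0,-0.05,0,0,0,0],[0,-0.08,0,0,0,0],[0,-0.08,0,0,0,0],[0,-0.08,0,0,0,0],[0,-0.08,0,0,0,0]]'; python3 -m handwheel '[[0,0,0,0,0,0],[0,0,0,0,0,0],[0,0,0,0,0,0],[0,-0.2,0,0,0,0],[0,-0.5,0,0,0,0]]' 1; python3 -m handwheel '[[0,-1.5,0,0,0,0],[0,-3,0,0,0,0],[0,-5,0,0,0,0],[0,-6.5,0,0,0,0],[0,-8,0,0,0,0]]'
python3 - <<'E'
from h import *
C=cams()
cv2.imwrite("pics/side8.png",cv2.resize(C["side"]["color"][215:295,280:385,::-1],None,fx=7,fy=7,interpolation=cv2.INTER_CUBIC))
go([.33,.22,.27],q(2.284)); go([.4707,.3481,.27],q(2.284)); print(bot.get_obs()["joint_pos"])
E
```

```text
clock: 14.62
eef_pos: [0.5227, 0.0061, 0.0692]
tool_rot: [0.62, 0.341, -0.341, -0.619]
ft_force: [-2.9, -0.0, 8.5]
grip_width: 0.0149
clock: 15.25
eef_pos: [0.5226, 0.0062, 0.081]
tool_rot: [-0.619, -0.341, 0.341, 0.62]
ft_force: [1.0, -0.2, 0.5]
grip_width: 0.0855
clock: 15.88
eef_pos: [0.5226, 0.0062, 0.2831]
tool_rot: [0.62, 0.341, -0.34, -0.619]
ft_force: [0.8, -0.0, 0.3]
grip_width: 0.0857
units [ 3.05  0.58 11.17] [0.04 1.68 0.04] | dist 289.84210077672634 ang 16.772818606287167
units [10.39  0.64  9.16] [0.04 1.68 0.04] | dist 346.6086915691537 ang 16.772818606287167
[ 1.17410935e-02  2.67153772e-01  1.82340434e-01  1.47584958e+00
 -1.25937118e-05 -9.94029367e-01]
```

View pics/side8.png

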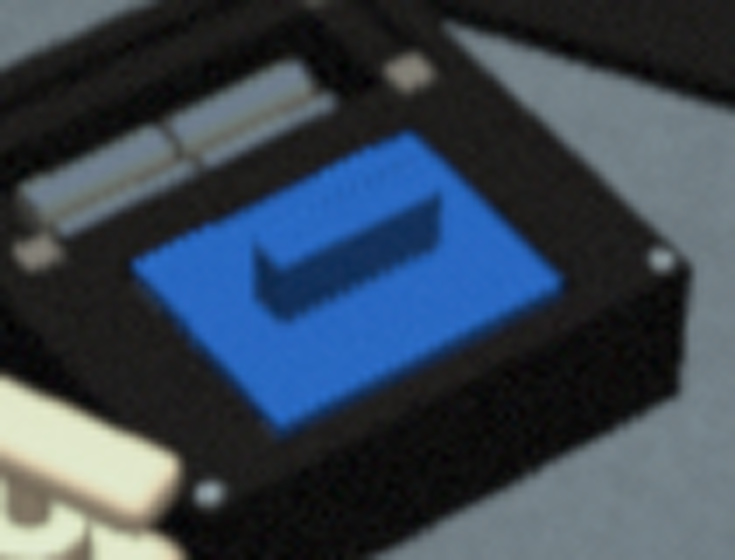

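The short cover is seated and released. Now to the long cover, passing in front of the bottle.

```bash
python3 -m handwheel '[[0.6,0,2.2,0,0.4,0],[1.2,0,4.4,0,0.8,0],[1.8,0,6.7,0,1.2,0],[2.4,0,8.9,0,1.5,0],[3,0.2,11,0,1.68,0]]'
python3 - <<'E'
from h import *
go([.4707,.3481,.2],q(2.284))
E
```

```text
clock: 16.6
eef_pos: [0.3291, 0.2178, 0.2759]
tool_rot: [-0.663, -0.247, 0.246, 0.663]
ft_force: [0.7, 0.8, 0.0]
grip_width: 0.0851
units [7.69 3.04 0.25] [-0.   -0.01  0.01] | dist 206.8484628445632 ang 0.13478604716862017
```

```bash
python3 -m handwheel '[[1.7,0.2,0.1,0,0,0],[3.4,0.4,0.1,0,0,0],[5.2,1,0.2,0,0,0],[6.9,2,0.25,0,0,0],[7.7,2.9,0.25,0,0,0]]'
python3 - <<'E'
from h import *
C=cams()
cv2.imwrite("pics/side9.png",cv2.resize(C["side"]["color"][300:450,190:370,::-1],None,fx=4,fy=4,interpolation=cv2.INTER_CUBIC))
cv2.imwrite("pics/top9.png",cv2.resize(C["top"]["color"][170:300,150:370,::-1],None,fx=3.6,fy=3.6,interpolation=cv2.INTER_CUBIC))
go([.4707,.3481,.0155],q(2.284)); print(bot.get_obs()["joint_pos"])
E
```

```text
clock: 17.23
eef_pos: [0.4731, 0.3485, 0.2014]
tool_rot: [0.663, 0.247, -0.247, -0.663]
ft_force: [-1.0, 0.1, 0.5]
grip_width: 0.0853
units [0.04 7.34 0.05] [-0.   -0.   -0.04] | dist 183.47309156690457 ang 0.37423393233804697
[ 6.34634308e-01  4.31081897e-01  1.91752465e-01  1.33799407e+00
  4.21937399e-05 -7.83324779e-02]
```

View pics/side9.png

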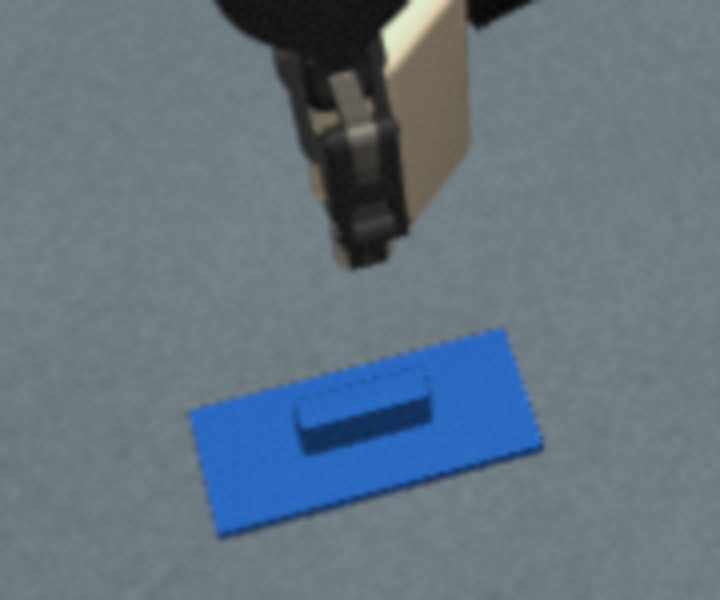

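View pics/top9.png

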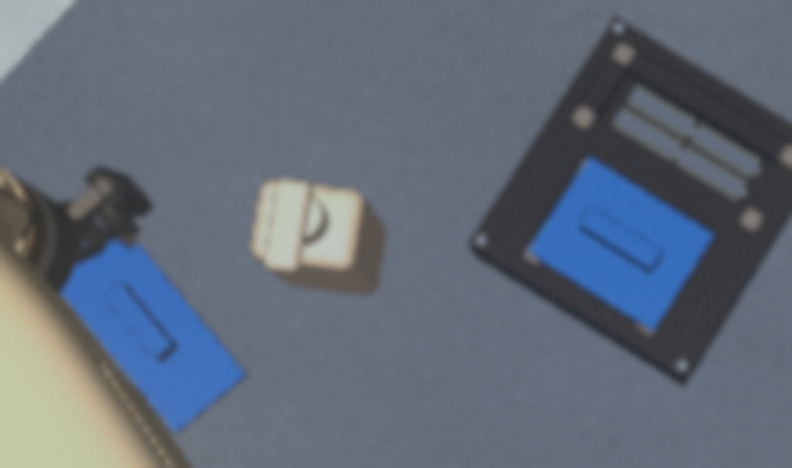

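Run:
```python
from h import *
C=cams()
cv2.imwrite("pics/top10.png",cv2.resize(C["top"]["color"][200:275,275:375,::-1],None,fx=8,fy=8,interpolation=cv2.INTER_CUBIC))
```

```text
(no output)
```

View pics/top10.png

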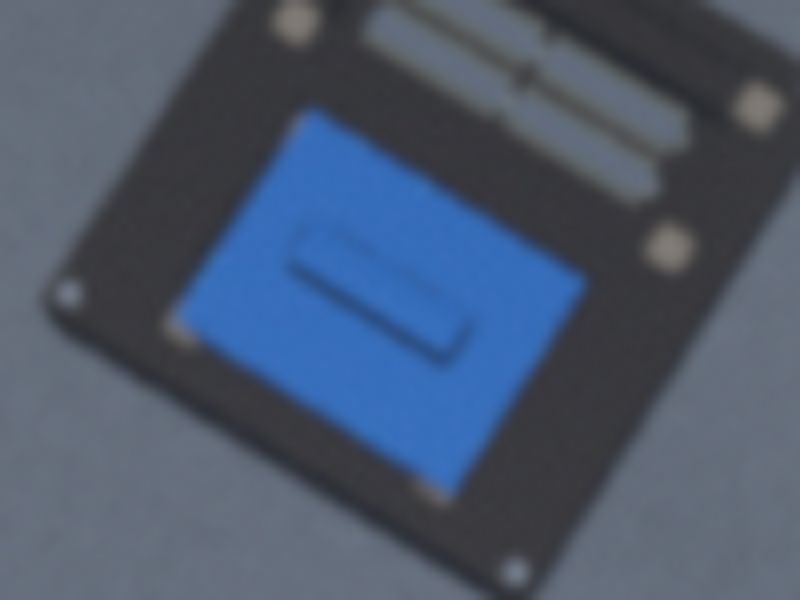

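Run:
```python
from h import *
np.set_printoptions(precision=4,suppress=True)
C=cams()
# cover corners yaw~1.012: +x = up-left?; box: ++ right(585,280), +-(455,500), --(175,318), -+(312,105)
px=crop([(587,279),(455,500),(174,318),(311,105)],(275,200),8)
x,r=fit(C,[("top",rect(.052,.04,.060),px)],[.52,.0,-2.13]);print(x,np.abs(r).max(0))
t=-2.1306;d=x[:2]-[.5201,.0092];print("box-frame offset",d@[np.cos(t),np.sin(t)],d@[-np.sin(t),np.cos(t)])
ps=crop([(132,265),(280,435),(563,285),(405,130)],(280,215),7) # -x+y,-x-y,+x-y,++
a=.052;b=.04
x,r=fit(C,[("side",[[-a,b,.06],[-a,-b,.06],[a,-b,.06],[a,b,.06]],ps)],[.52,.0,-2.13]);print(x,np.abs(r).max(0))
d=x[:2]-[.5227,.0056];print("side off",d@[np.cos(t),np.sin(t)],d@[-np.sin(t),np.cos(t)])
```

```text
[ 0.5213  0.0063 -2.1347] [0.2283 0.7584]
box-frame offset 0.0018261351931489233 0.00254718376025684
[ 0.5235  0.0051 -2.1242] [0.3452 0.7874]
side off -2.034745971747005e-05 0.0009272311531145592
```

Measured in the box frame, the short cover is flush and sits 0 to 2 mm off in x and 1 to 2.5 mm off in y. Descending on the long cover.

```bash
python3 -m handwheel '[[0,2,0,0,0,0],[0,4,0,0,0,0],[0,6,0,0,0,0],[0,7,0,0,0,0],[0,7.35,0,0,0,0]]'; python3 -m handwheel '[[0,0,0,0,0,0],[0,0,0,0,0,0],[0,0,0,0,0,0],[0,0,0,0,0,0],[0,0,0,0,0,0]]' -1
python3 - <<'E'
from h import *
C=cams()
cv2.imwrite("pics/side11.png",cv2.resize(C["side"]["color"][300:450,190:370,::-1],None,fx=4,fy=4,interpolation=cv2.INTER_CUBIC))
E
```

```text
clock: 18.15
eef_pos: [0.4714, 0.3466, 0.0194]
tool_rot: [0.663, 0.246, -0.247, -0.663]
ft_force: [0.4, -0.4, -0.4]
grip_width: 0.0854
clock: 18.77
eef_pos: [0.4728, 0.3478, 0.0207]
tool_rot: [-0.662, -0.247, 0.246, 0.663]
ft_force: [-0.6, -0.8, 4.7]
grip_width: 0.0143
```

View pics/side11.png

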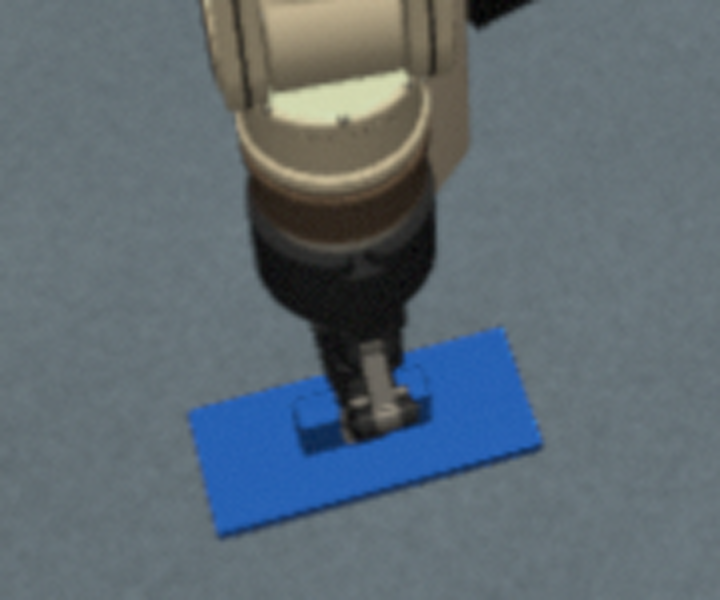

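```bash
python3 - <<'E'
from h import *
np.set_printoptions(precision=4,suppress=True)
C=cams()
px=crop([(503,328),(542,445),(219,534),(190,411)],(190,300),4)
x,r=fit(C,[("side",rect(.075,.032,.008),px)],[.47,.35,-2.43]);print(x,r)
o=bot.get_obs();M=R.from_quat(o["tool_rot"]).as_matrix();print(np.arctan2(M[1,2],M[0,2]),o["eef_pos"],M)
t=x[2];d=x[:2]-o["eef_pos"][:2];print("cover-TCP along x,y",d@[np.cos(t),np.sin(t)],d@[-np.sin(t),np.cos(t)])
E
python3 -m handwheel '[[0,-1,0,0,0,0],[0,-2,0,0,0,0],[0,-4,0,0,0,0],[0,-6,0,0,0,0],[0,-8,0,0,0,0]]'
```

```text
[ 0.4727  0.3462 -2.436 ] [[ 0.2967 -0.1761]
 [ 0.6858 -0.0713]
 [-0.4237  0.2047]
 [-0.4947 -0.0681]]
2.283343580155014 [0.4728 0.3479 0.0208] [[ 0.7567  0.0017 -0.6538]
 [ 0.6538  0.0013  0.7567]
 [ 0.0021 -1.     -0.0001]]
cover-TCP along x,y 0.0011794868835588313 0.0011318099071218764
clock: 19.6
eef_pos: [0.4717, 0.347, 0.2205]
tool_rot: [0.663, 0.246, -0.247, -0.663]
ft_force: [1.1, 0.3, -1.5]
grip_width: 0.0142
```

Run:
```python
from h import *
o=bot.get_obs();go([.36,.22,.26],q(2.283))
```

```text
units [-6.7  -1.57 -0.92] [-0.    0.   -0.01] | dist 173.6627420423272 ang 0.07118350971154652
```

```bash
python3 -m handwheel '[[-1,-0.8,-0.1,0,0,0],[-2.5,-1.2,-0.3,0,0,0],[-4,-1.6,-0.5,0,0,0],[-5.5,-1.6,-0.7,0,0,0],[-6.7,-1.6,-0.9,0,0,0]]'
python3 - <<'E'
from h import *
o=bot.get_obs();go([.46,0,.26],q(2.583))
E
```

```text
clock: 20.23
eef_pos: [0.3588, 0.2196, 0.2594]
tool_rot: [0.663, 0.246, -0.247, -0.663]
ft_force: [0.2, -0.5, -1.3]
grip_width: 0.0141
units [-2.68 -0.02 -9.29] [-0.   -1.72 -0.  ] | dist 241.7943900652076 ang 17.165587378016447
```

```bash
python3 -m handwheel '[[-0.4,0,-1.6,0,-0.3,0],[-1,0,-3.6,0,-0.7,0],[-1.6,0,-5.6,0,-1.1,0],[-2.2,0,-7.6,0,-1.4,0],[-2.7,0,-9.3,0,-1.72,0]]'
python3 - <<'E'
from h import *
o=bot.get_obs();go([.600,-.041,.16],q(2.583))
E
```

```text
clock: 20.85
eef_pos: [0.4612, -0.0011, 0.2592]
tool_rot: [-0.618, -0.343, 0.343, 0.618]
ft_force: [-0.5, 0.8, -0.6]
grip_width: 0.0146
units [ 1.58  3.97 -5.56] [-0.    0.01 -0.  ] | dist 175.17899051618474 ang 0.09360628522769594
```

```bash
python3 -m handwheel '[[0.3,0,-1.2,0,0,0],[0.7,0.6,-2.6,0,0,0],[1.1,1.5,-4,0,0,0],[1.5,2.7,-5.2,0,0,0],[1.58,3.9,-5.56,0,0,0]]'
python3 - <<'E'
from h import *
o=bot.get_obs();go([.5997,-.041,.105],q(2.583))
E
```

```text
clock: 21.48
eef_pos: [0.6012, -0.0399, 0.16]
tool_rot: [-0.618, -0.343, 0.343, 0.619]
ft_force: [-0.6, 1.2, -0.5]
grip_width: 0.0146
units [-0.07  2.2   0.03] [-0.  0. -0.] | dist 55.05408314112253 ang 0.02472510824755028
```

```bash
python3 -m handwheel '[[0,0.6,0,0,0,0],[0,1.2,0,0,0,0],[-0.05,1.7,0,0,0,0],[-0.05,2,0,0,0,0],[-0.05,2.2,0,0,0,0]]'
python3 - <<'E'
from h import *
C=cams();print(bot.get_obs()["eef_pos"])
cv2.imwrite("pics/side12.png",cv2.resize(C["side"]["color"][170:280,240:370,::-1],None,fx=5.5,fy=5.5,interpolation=cv2.INTER_CUBIC)[:600])
E
```

```text
clock: 22.1
eef_pos: [0.5993, -0.0404, 0.1073]
tool_rot: [0.619, 0.343, -0.343, -0.618]
ft_force: [-0.4, -0.0, -0.8]
grip_width: 0.0142
[ 0.59906167 -0.04037635  0.10697364]
```

View pics/side12.png

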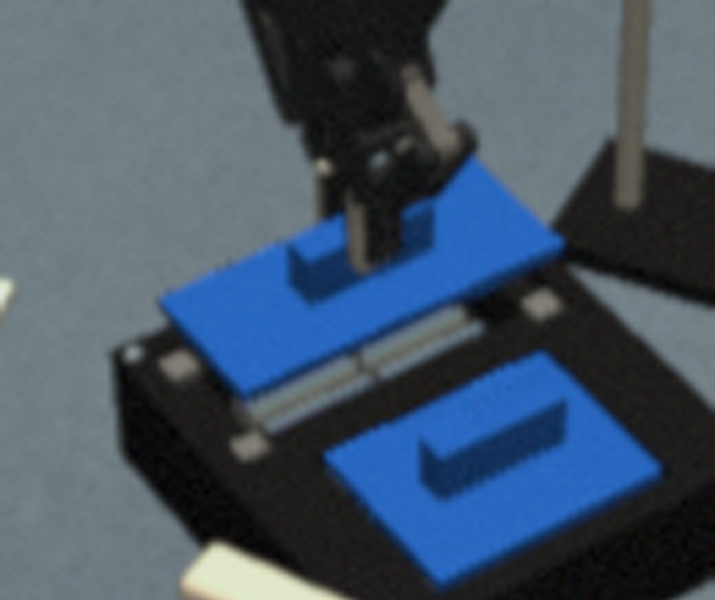

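Run:
```python
from h import *
np.set_printoptions(precision=4,suppress=True)
C=cams();a,b=.075,.032
px=crop([(160,302),(247,394),(565,241),(474,157)],(240,170),5.5)
for z in(.092,.095,.098):
    x,r=fit(C,[("side",[[-a,b,z],[-a,-b,z],[a,-b,z],[a,b,z]],px)],[.6,-.04,-2.13]);print(z,x,np.abs(r).max(0))
    t=-2.1287;d=x[:2]-[.6008,-.0431];print("off",d@[np.cos(t),np.sin(t)],d@[-np.sin(t),np.cos(t)])
```

```text
0.092 [ 0.5995 -0.0442 -2.1217] [0.2529 0.3407]
off 0.001605905669921328 -0.000569056162049429
0.095 [ 0.5981 -0.0413 -2.1208] [0.2122 0.3115]
off -0.000108672840006394 -0.0032831742718329045
0.098 [ 0.5967 -0.0384 -2.1199] [0.2163 0.2815]
off -0.0018231166644876579 -0.00599874588462544
```

```bash
python3 -m handwheel '[[0,0.2,-0.03,0,0,0],[0,0.4,-0.05,0,0,0],[0,0.6,-0.05,0,0,0],[0,0.8,-0.05,0,0,0],[0,0.9,-0.05,0,0,0]]'
python3 - <<'E'
from h import *
C=cams();print(bot.get_obs()["eef_pos"])
cv2.imwrite("pics/side13.png",cv2.resize(C["side"]["color"][190:270,255:360,::-1],None,fx=7,fy=7,interpolation=cv2.INTER_CUBIC)[:600])
E
```

```text
clock: 22.92
eef_pos: [0.6, -0.0411, 0.0839]
tool_rot: [-0.618, -0.343, 0.343, 0.619]
ft_force: [0.5, -0.0, -1.3]
grip_width: 0.0141
[ 0.5999693  -0.04107095  0.08407646]
```

View pics/side13.png

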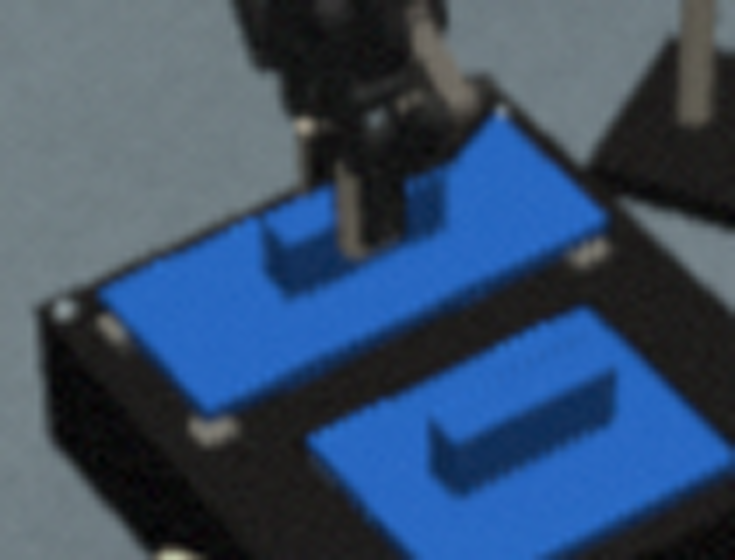

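Run:
```python
from h import *
np.set_printoptions(precision=4,suppress=True)
C=cams();a,b=.075,.032
px=crop([(98,292),(207,415),(609,219),(500,113)],(255,190),7)
for z in(.069,.0715,.074):
    x,r=fit(C,[("side",[[-a,b,z],[-a,-b,z],[a,-b,z],[a,b,z]],px)],[.6,-.04,-2.13]);print(z,x,np.abs(r).max(0))
    t=-2.1287;d=x[:2]-[.6008,-.0431];print("off",d@[np.cos(t),np.sin(t)],d@[-np.sin(t),np.cos(t)])
```

```text
0.069 [ 0.6008 -0.0445 -2.1354] [0.5801 0.6137]
off 0.0011963656692561208 0.0007227860933532731
0.0715 [ 0.5996 -0.0422 -2.1347] [0.5435 0.5739]
off -0.00019220313048561055 -0.001486362315349997
0.074 [ 0.5985 -0.0398 -2.134 ] [0.504  0.5331]
off -0.00157466255127739 -0.003695885702578647
```

```bash
python3 -m handwheel '[[0,0.03,-0.03,0,0,0],[0,0.06,-0.03,0,0,0],[0,0.09,-0.03,0,0,0],[0,0.12,-0.03,0,0,0],[0,0.12,-0.03,0,0,0]]'; python3 -m handwheel '[[0,0.02,0,0,0,0],[0,0.04,0,0,0,0],[0,0.06,0,0,0,0],[0,0.06,0,0,0,0],[0,0.06,0,0,0,0]]'
```

```text
clock: 23.75
eef_pos: [0.6008, -0.0415, 0.0814]
tool_rot: [-0.618, -0.343, 0.343, 0.618]
ft_force: [-0.2, -0.0, -1.3]
grip_width: 0.0141
clock: 24.38
eef_pos: [0.6009, -0.0415, 0.08]
tool_rot: [-0.618, -0.343, 0.343, 0.618]
ft_force: [-0.7, 0.1, -1.3]
grip_width: 0.0142
```

```bash
python3 -m handwheel '[[0,0.02,0,0,0,0],[0,0.04,0,0,0,0],[0,0.04,0,0,0,0],[0,0.04,0,0,0,0],[0,0.04,0,0,0,0]]'; python3 -m handwheel '[[0,0.02,0,0,0,0],[0,0.04,0,0,0,0],[0,0.04,0,0,0,0],[0,0.04,0,0,0,0],[0,0.04,0,0,0,0]]'
```

```text
clock: 25.0
eef_pos: [0.6009, -0.0415, 0.0791]
tool_rot: [0.618, 0.343, -0.343, -0.618]
ft_force: [-0.5, 0.2, -1.4]
grip_width: 0.0147
clock: 25.62
eef_pos: [0.601, -0.0415, 0.0784]
tool_rot: [0.618, 0.343, -0.343, -0.618]
ft_force: [-1.6, 0.1, 3.5]
grip_width: 0.0142
```

Run:
```python
from h import *
C=cams()
cv2.imwrite("pics/side14.png",cv2.resize(C["side"]["color"][190:270,255:360,::-1],None,fx=7,fy=7,interpolation=cv2.INTER_CUBIC)[:600])
```

```text
(no output)
```

View pics/side14.png

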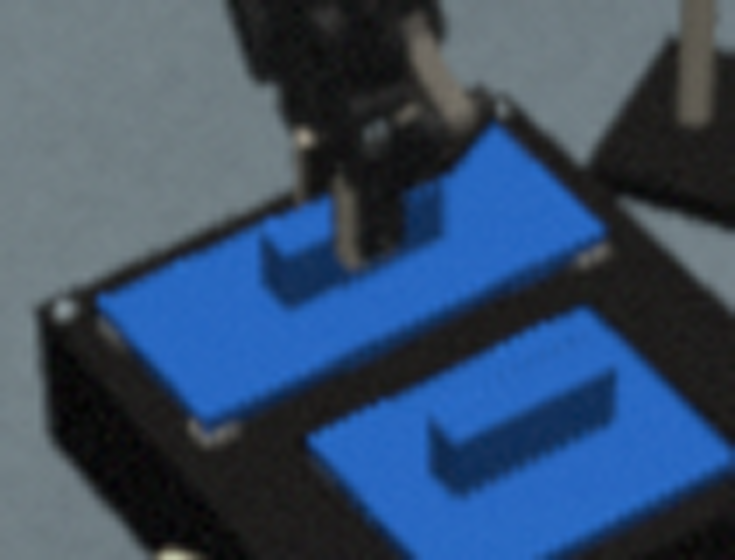

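The plate edges line up inside the mouth and rest on the clips, which show at (110,330), (215,430) and (592,255). Pressing slowly while watching the force.

```bash
python3 -m handwheel '[[0,0.02,0,0,0,0],[0,0.04,0,0,0,0],[0,0.04,0,0,0,0],[0,0.04,0,0,0,0],[0,0.04,0,0,0,0]]'; python3 -m handwheel '[[0,0.02,0,0,0,0],[0,0.04,0,0,0,0],[0,0.04,0,0,0,0],[0,0.04,0,0,0,0],[0,0.04,0,0,0,0]]'
```

```text
clock: 26.35
eef_pos: [0.601, -0.0415, 0.0771]
tool_rot: [0.618, 0.343, -0.343, -0.618]
ft_force: [-2.3, 0.1, 4.3]
grip_width: 0.0143
clock: 26.98
eef_pos: [0.601, -0.0415, 0.0767]
tool_rot: [0.618, 0.343, -0.343, -0.618]
ft_force: [-2.7, 0.1, 6.3]
grip_width: 0.0141
```

```bash
python3 -m handwheel '[[0,0.02,0,0,0,0],[0,0.04,0,0,0,0],[0,0.06,0,0,0,0],[0,0.06,0,0,0,0],[0,0.06,0,0,0,0]]'; python3 -m handwheel '[[0,0.02,0,0,0,0],[0,0.04,0,0,0,0],[0,0.06,0,0,0,0],[0,0.06,0,0,0,0],[0,0.06,0,0,0,0]]'
```

```text
clock: 27.6
eef_pos: [0.6011, -0.0415, 0.0755]
tool_rot: [0.619, 0.343, -0.343, -0.618]
ft_force: [-2.4, 0.4, 9.4]
grip_width: 0.0143
clock: 28.22
eef_pos: [0.6011, -0.0415, 0.074]
tool_rot: [0.619, 0.343, -0.343, -0.618]
ft_force: [-2.2, 0.1, 8.3]
grip_width: 0.0143
```

```bash
python3 -m handwheel '[[0,0.02,0,0,0,0],[0,0.04,0,0,0,0],[0,0.04,0,0,0,0],[0,0.04,0,0,0,0],[0,0.04,0,0,0,0]]'
```

```text
clock: 28.85
eef_pos: [0.6011, -0.0415, 0.073]
tool_rot: [0.619, 0.343, -0.343, -0.618]
ft_force: [-3.8, -0.4, 8.7]
grip_width: 0.014
```

Expected seat at about 0.0725.

```bash
python3 -m handwheel '[[0,0.02,0,0,0,0],[0,0.03,0,0,0,0],[0,0.03,0,0,0,0],[0,0.03,0,0,0,0],[0,0.03,0,0,0,0]]'; python3 -m handwheel '[[0,0.02,0,0,0,0],[0,0.03,0,0,0,0],[0,0.03,0,0,0,0],[0,0.03,0,0,0,0],[0,0.03,0,0,0,0]]'
```

```text
clock: 29.48
eef_pos: [0.601, -0.0415, 0.0727]
tool_rot: [0.619, 0.343, -0.343, -0.618]
ft_force: [-5.0, -0.5, 12.0]
grip_width: 0.014
clock: 30.1
eef_pos: [0.6011, -0.0415, 0.0727]
tool_rot: [0.619, 0.343, -0.343, -0.618]
ft_force: [-6.2, -0.1, 14.5]
grip_width: 0.0143
```

```bash
python3 -m handwheel '[[0,0.02,0,0,0,0],[0,0.03,0,0,0,0],[0,0.03,0,0,0,0],[0,0.03,0,0,0,0],[0,0.03,0,0,0,0]]'
```

```text
clock: 30.72
eef_pos: [0.601, -0.0415, 0.0727]
tool_rot: [0.619, 0.343, -0.342, -0.618]
ft_force: [-7.1, -0.2, 18.6]
grip_width: 0.0145
```

```bash
python3 -m handwheel '[[0,0.02,0,0,0,0],[0,0.02,0,0,0,0],[0,0.02,0,0,0,0],[0,0,0,0,0,0],[0,-0.07,0,0,0,0]]'; python3 -m handwheel '[[0,0,0,0,0,0],[0,0,0,0,0,0],[0,0,0,0,0,0],[0,0,0,0,0,0],[0,-0.4,0,0,0,0]]' 1;python3 -m handwheel '[[0,-1.5,0,0,0,0],[0,-3,0,0,0,0],[0,-5,0,0,0,0],[0,-6.5,0,0,0,0],[0,-8,0,0,0,0]]'
python3 - <<'E'
from h import *
go([.32,.12,.28],q(2.583))
E
```

```text
clock: 31.35
eef_pos: [0.601, -0.0415, 0.0728]
tool_rot: [0.619, 0.343, -0.343, -0.618]
ft_force: [-1.0, 0.0, 2.3]
grip_width: 0.0145
clock: 31.98
eef_pos: [0.6, -0.0414, 0.0808]
tool_rot: [-0.618, -0.342, 0.344, 0.619]
ft_force: [0.0, -1.4, 0.6]
grip_width: 0.0855
clock: 32.6
eef_pos: [0.6009, -0.0415, 0.2841]
tool_rot: [0.619, 0.343, -0.342, -0.618]
ft_force: [0.5, -0.4, -0.1]
grip_width: 0.0857
units [-0.47  0.14 12.95] [0.01 0.   0.  ] | dist 324.02655416668307 ang 0.10557055589199832
```

```bash
python3 -m handwheel '[[-0.1,0,2.4,0,0,0],[-0.1,0,4.8,0,0,0],[-0.2,0,7.2,0,0,0],[-0.3,0,9.6,0,0,0],[-0.4,0,12,0,0,0]]';python3 -m handwheel '[[0.5,0,0.5,0,0,0],[1,0,1,0,0,0],[2,0,2,0,0,0],[3,0,2.5,0,0,0],[4,0,2.5,0,0,0]]'
python3 - <<'E'
from h import *
C=cams();print(bot.get_obs()["eef_pos"])
cv2.imwrite("pics/side15.png",cv2.resize(C["side"]["color"][190:305,250:390,::-1],None,fx=5.2,fy=5.2,interpolation=cv2.INTER_CUBIC))
cv2.imwrite("pics/top15.png",cv2.resize(C["top"]["color"][170:280,275:395,::-1],None,fx=5.4,fy=5.4,interpolation=cv2.INTER_CUBIC))
cv2.imwrite("pics/top15f.png",C["top"]["color"][:,:,::-1])
E
```

```text
clock: 33.22
eef_pos: [0.3395, 0.1095, 0.2824]
tool_rot: [-0.618, -0.343, 0.342, 0.619]
ft_force: [0.7, 1.2, 0.3]
grip_width: 0.0854
clock: 33.85
eef_pos: [0.3407, 0.228, 0.2827]
tool_rot: [-0.618, -0.344, 0.343, 0.618]
ft_force: [-0.0, -1.4, 0.0]
grip_width: 0.0855
[0.3418601  0.22850437 0.28211254]
```

View pics/side15.png

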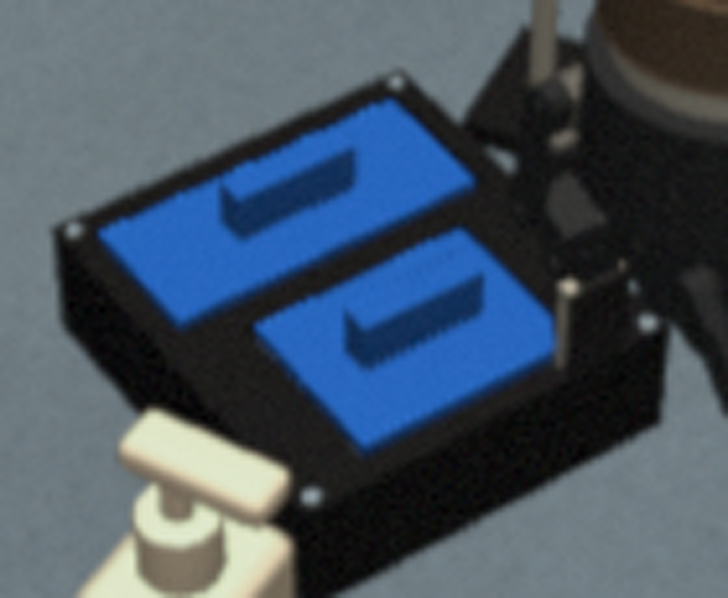

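View pics/top15.png

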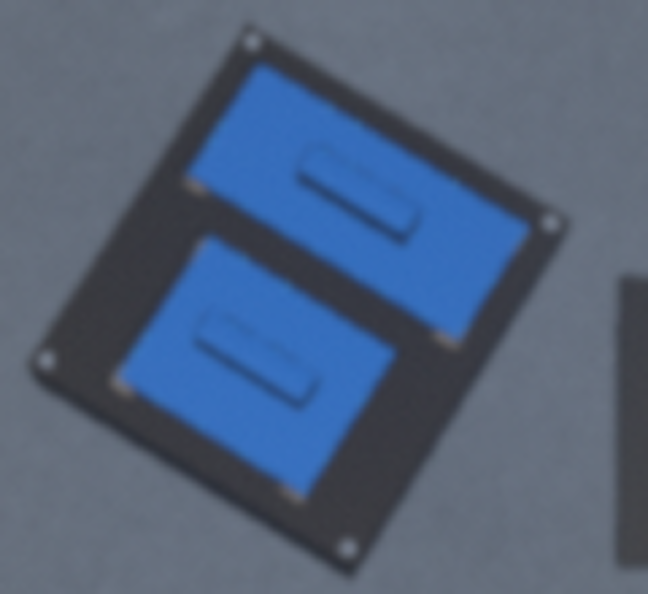

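View pics/top15f.png

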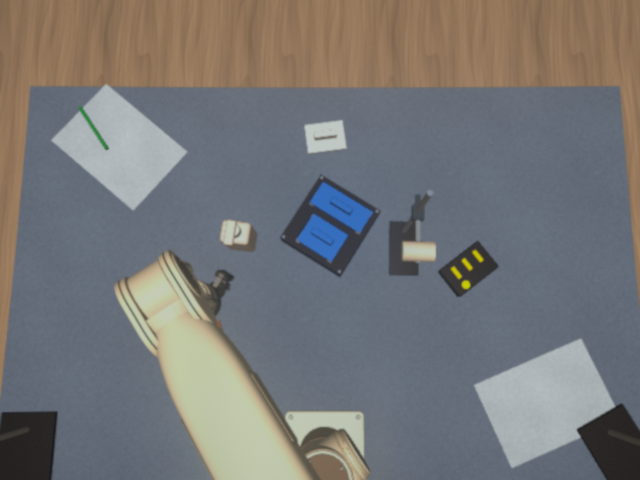

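```bash
cat > ed.py <<'E'
from h import *
from scipy.ndimage import map_coordinates
np.set_printoptions(precision=4,suppress=True)
C=cams()
Bt={"top":(.5557,-.0131,-2.1306),"side":(.5583,-.0166,-2.1287)}
def corners(n,a,b,by):
    c=C[n];f=c["color"].astype(float);I=f[:,:,2]-f[:,:,0];I=cv2.GaussianBlur(I,(0,0),.6)
    p=Bt[n];L=np.array(rect(a,b,.06));L[:,1]+=by;ca,sa=np.cos(p[2]),np.sin(p[2])
    P=proj(c,np.c_[p[0]+ca*L[:,0]-sa*L[:,1],p[1]+sa*L[:,0]+ca*L[:,1],L[:,2]])
    lines=[]
    for i in range(4):
        A,Bq=P[i],P[(i+1)%4];d=Bq-A;ln=np.hypot(*d);d/=ln;nrm=np.array([d[1],-d[0]])
        if nrm@(P.mean(0)-A)<0:nrm=-nrm   # inward
        pts=[]
        for s in np.linspace(.12,.88,25):
            if n=="side" and i==1 and False: continue
            o=A+s*ln*d;t=np.arange(-4,4,.1);q_=o+t[:,None]*nrm
            v=map_coordinates(I,[q_[:,1],q_[:,0]],order=1)
            k=np.where((v[:-1]<70)&(v[1:]>=70))[0]
            if len(k):pts.append(o+t[k[0]]*nrm)
        pts=np.array(pts,np.float32);l=cv2.fitLine(pts,cv2.DIST_HUBER,0,.01,.01).ravel();lines.append(l)
    out=[]
    for i in range(4):
        l,m=lines[i-1],lines[i];s=np.linalg.solve(np.c_[l[:2],-m[:2]],m[2:]-l[2:]);out.append(l[2:]+s[0]*l[:2])
    return np.array(out),P
for name,a,b,by in(("short",.052,.04,-.042),("long",.075,.032,.05)):
    for n in("top","side"):
        px,P=corners(n,a,b,by)
        print(name,n,"corner dev px",(px-P).round(2).tolist())
        p=Bt[n];t=p[2];bay=np.array([p[0]-np.sin(t)*by,p[1]+np.cos(t)*by])
        for z in(.059,.060,.062):
            x,r=fit(C,[(n,rect(a,b,z),px)],[*bay,t]);d=x[:2]-bay
            print("  z",z,"box-frame off mm",1e3*(d@[np.cos(t),np.sin(t)]),1e3*(d@[-np.sin(t),np.cos(t)]),"dyaw",x[2]-t,"res",np.abs(r).max())
E
python3 ed.py
```

```text
short top corner dev px [[1.38, -0.4], [0.85, 0.02], [0.43, -0.53], [1.02, -0.84]]
  z 0.059 box-frame off mm 1.2750499777196114 2.301679350835533 dyaw -0.006278271773138666 res 0.49692631888865435
  z 0.06 box-frame off mm 1.3756263893132583 2.172223941449577 dyaw -0.0063073785639526925 res 0.47929448473217917
  z 0.062 box-frame off mm 1.576765097062791 1.9133853197720634 dyaw -0.006360310662348656 res 0.44398155923795457
short side corner dev px [[0.09, -1.23], [1.2, 0.02], [-0.26, 0.49], [-1.14, -0.94]]
  z 0.059 box-frame off mm 1.076118466998848 1.7208218831636828 dyaw -0.007249756324547718 res 1.3054114530870606
  z 0.06 box-frame off mm 0.5198542126722148 0.9383507101566769 dyaw -0.007066489044366353 res 1.2709246033625163
  z 0.062 box-frame off mm -0.5922915297913041 -0.6262712505480368 dyaw -0.006706611957425945 res 1.2016826598544412
long top corner dev px [[0.67, -0.7], [0.48, -0.02], [-0.0, -0.37], [0.37, -0.94]]
  z 0.059 box-frame off mm 0.03594495763883813 1.8254773530644037 dyaw 0.0002722372854666588 res 0.5115920856240734
  z 0.06 box-frame off mm 0.1363114611557014 1.6342824833282834 dyaw 0.00022733163155530534 res 0.493426355278757
  z 0.062 box-frame off mm 0.33710821241522454 1.2520024636978633 dyaw 0.00014153889521351104 res 0.45711774105834024
long side corner dev px [[-0.05, -0.98], [0.88, 0.2], [-0.51, 0.58], [-1.3, -0.44]]
  z 0.059 box-frame off mm 0.19930537556541894 1.4223667298433005 dyaw -0.006979481242751273 res 1.1309867921803516
  z 0.06 box-frame off mm -0.34987319162817554 0.5464736850573986 dyaw -0.00668766792376374 res 1.0928622254351126
  z 0.062 box-frame off mm -1.4477604068845042 -1.2046915240727252 dyaw -0.006103063425418664 res 1.0163818297991156
```

```bash
python3 -c "
from workcell import bot
print(bot.get_obs()['clock'],bot.get_obs()['ft_force']); print(bot.job_done())"
```

```text
34.05 [-0.50624276  0.39932592 -0.44087779]
the job is handed in; nothing more can be done
None
```

I moved the short cover off the long bay into the short bay and pressed it down. I then fetched the long cover from beside the bottle and pressed it into the long bay. I handed the job in at 34 s with the gripper open and clear; the hand-in gives no verdict.

- **Pressing:** the clips gave at about 9 N, and both covers then stopped moving. The highest wrist reading was about 21 N on the short cover and 19 N on the long, against the 45 N limit.
- **Seating:** both cameras agree best with the cover tops at box-top height, about 59–60 mm. The covers sit about 0–1.5 mm (x) and 0.5–2.5 mm (y) from their bay centres, and under 0.01 rad off in yaw.
- **Bystanders:** the stand, bottle and controller look unmoved in the last top picture, compared by eye.
- **Disagreements:** the two cameras differ by 1–1.5 mm on the cover offsets, within calibration and edge error. Grip height read 17 mm on one cover and 21 mm on the other, unexplained, but each cover came to rest where its own reading predicted. I did not measure tilt separately: both covers show much the same corner deviations and look level in the side view.

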